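# Make up two sampling kits

## Task

Make up the two sampling kits from the row of stock: the red-capped jar and the pink tip box go in the blue tray, the amber bottle and the blue tip box in the yellow tray. Stand the jar and the bottle upright on the middle of the round mark in their tray and each tip box upright on the oblong mark, centred and square with it, setting everything down gently, not dropping it. Leave the black-capped jar, the green tip box and the tube rack where they are.

Things in the scene. Friction and masses are not known exactly. Their poses are not given: they have to be found in the camera images.
- blue_tray: Shallow open blue tray, fixed to the worktop, 86 mm (its x) by 168 mm (its y), walls 18 mm high and 4 mm thick, floor 4 mm thick. A wall across the middle makes two compartments of 78 mm by 78 mm. In the compartment at +y the floor has a dark round mark (48 mm), centred at y = +41 mm in the tray's frame; in the other a dark oblong mark, 44 mm along the tray's x and 60 mm along its y, centred at y = -41 mm; both at x = 0. Origin: centre of the underside; z up.
- yellow_tray: Shallow open yellow tray, fixed to the worktop, 86 mm (its x) by 168 mm (its y), walls 18 mm high and 4 mm thick, floor 4 mm thick. A wall across the middle makes two compartments of 78 mm by 78 mm. In the compartment at -y the floor has a dark round mark (48 mm), centred at y = -41 mm in the tray's frame; in the other a dark oblong mark, 44 mm along the tray's x and 60 mm along its y, centred at y = +41 mm; both at x = 0. Origin: centre of the underside; z up.
- red_jar: Squat round white plastic jar with a red screw cap as wide as the jar: 44 mm diameter, 68 mm high with cap (cap from 50 mm up), about 0.12 kg. Origin: centre of its underside; z up. Stands in the row of stock in front of the robot.
- pink_tips: Box of pipette tips: upright block, pink base and paler, half-clear pink lid shut fast on it, 40 mm (its x) by 56 mm (its y), 62 mm high, about 0.1 kg. Origin: centre of its underside; z up. Stands in the row of stock in front of the robot.
- amber_bottle: Dark amber-brown bottle with a tall white cap: 44 mm diameter up to 40 mm height, sloping shoulder, cap 34 mm diameter from 50 to 84 mm (the top), about 0.13 kg. The cap is screwed tight and is a good place to grip. Origin: centre of its underside; z up. Stands in the row of stock in front of the robot.
- blue_tips: Box of pipette tips: upright block, blue base and paler, half-clear blue lid shut fast on it, 40 mm (its x) by 56 mm (its y), 62 mm high, about 0.1 kg. Origin: centre of its underside; z up. Stands in the row of stock in front of the robot.
- black_jar: Squat round white plastic jar with a black screw cap as wide as the jar: 44 mm diameter, 68 mm high with cap (cap from 50 mm up), about 0.12 kg. Origin: centre of its underside; z up. Stock that stays where it is.
- green_tips: Box of pipette tips: upright block, green base and paler, half-clear green lid shut fast on it, 40 mm (its x) by 56 mm (its y), 62 mm high, about 0.1 kg. Origin: centre of its underside; z up. Stock that stays where it is.
- tube_rack: Blue block, 125 mm (its x) by 60 mm (its y), 45 mm high, full of red-capped test tubes that reach 100 mm; stands to the robot's right and stays where it is. Origin: centre of its underside; z up.
Mind the look-alikes: they are no part of the job. Of the things like the blue_tray, leave any that is turquoise; of the rest the larger one is meant.

How it is judged:
By the outcome, as a careful person would: the job done as asked, in the order asked, and still so for the second after the job is handed in, with the robot touching nothing.
It also fails if it takes over 106 s, if anything falls off the work surface, if the arm or the gripper's body presses on something with over 40 N, if the wrist force passes 120 N, or if a joint passes its speed limit or range.

## Robot

A 6-joint arm with a two-finger parallel gripper is mounted at the origin on the work surface. World frame = base frame: x ahead of the robot, y to its left, z up, the work surface at z = 0. Lengths are in mm, angles in degrees, forces in N, time in s.
With the tool pointing down it reaches from about 375 to 825 mm from the base axis. Payload 5.5 kg.
Tool frame: the origin (TCP) lies at the very end of the fingers, on their centre line; the grasp point (between the pads) lies 19 mm behind it; z points along the fingers, x is the direction in which the jaws open and shut, and the axes are right-handed (so a half turn about z gives the same grasp; the last joint's range is limited). The gripper opens to 85 mm and grips with 20 to 120 N. Pads are 22 mm wide; open, the fingers measure 114 mm over their backs; the gripper's body (76 mm by 85 mm) begins 54 mm behind the grasp point. The pads swing forward as they close: fully open they stand 13 mm farther back than shut.
Start: joints at [-71.333, 17.962, -2.699, 69.339, 0, 90], TCP at [192.037, -568.434, 231.299] pointing down, gripper open.
Joint ranges: [-152.73, 152.73], [-39.44, 99.34], [-58.76, 71.6], [-118.89, 123.64], [-81.53, 83.1], [-180, 180]. Speed limits (degrees/s): [136.94, 136.94, 172.46, 180, 180, 180].

## Interface

Orientations are given as a 3x3 rotation matrix whose columns are the frame's x, y, z axes.
In Python, from rig import get_obs, grab_frame, finish_job gives the robot as it stands. The module is installed in compiled form; this text tells all that it offers.
- The arm moves only by the shell command python3 -m creep 'ROWS'. ROWS is a JSON object of lists of equal length, an entry for each row: "rot": the turn, a rotation vector about the tool's x, y, z in rad, a list of three; "slide": the shift along the tool's x, y, z in mm, a list of three; "gripper": the finger opening in mm, from 0 to 85.4. In form: {"rot": [[ax, ay, az], ...], "slide": [[tx, ty, tz], ...], "gripper": [gripper, ...]}. A call has 1 to 10 rows; each row shifts and turns the commanded pose from where the row before left it, along the tool's axes as they then stand; what a row does not reach is not made up. A row lasts 1/8 s, in which the tool goes at most 62.5 mm and 10.7 degrees, less where a joint would pass 70% of its speed; a pose out of reach is approached as far as the arm can. A call with a gripper value outside its range is refused whole. The fingers move at their own pace and stop on an object; the grip force is fixed at half the most. Time passes only in rows, so rows that do not move let the fingers close. It gives the time, the measured TCP pose, the force and the opening at its end, in the units of the state.
- get_obs(): the state, without advancing time (a new reading comes with each control period).
- grab_frame(name): name is "side" or "top"; returns a dict with "frame" (420x560x3 uint8, red, green, blue), "range_z" (420x560 float32, mm along the optical axis (not along the pixel's ray), 0 where there is no reading), "K" (3x3 intrinsics, pixels), "dist_coeffs" ([k1, k2, p1, p2, k3] as OpenCV has them; the pictures are not rectified), "origin" and "rotation" of the camera in the world. Camera axes: x right, y down, z forward; pixel columns grow to the right and rows downward; lengths in mm; the calibration is good to about 2 mm. A picture is of the moment at which its call begins.
- finish_job(): hands the job in, once; it reports no verdict.
The state is a dict: "time": time; "joint_positions": joint angles; "dq": joint speeds; "joint_efforts": joint torques, N m; "tool_pos": TCP position; "tcp_rot": TCP orientation; "contact_force": force on the tool from outside, world axes, zero at the start; "torque": the same for the moment, N m; "gripper_width": finger opening in mm.
Only numpy, scipy, OpenCV 4.12 (cv2) and the standard library are available. Lean on these libraries where they do the work, as an engineer would, in place of code of your own. Each camera call takes 0.05 s, during which the arm holds its last target.

## Working session

There is one attempt and no reset: what is moved stays moved. The work goes in short steps, Python scripts to look and compute and a shell command to move; the robot and the scene stay as the last step left them, time stands still between calls to the robot, and variables do not carry over. Pictures are saved under pics/ and viewed, and the job is handed in when it is done.

```bash
mkdir -p pics; cat > h.py <<'E'
import numpy as np, cv2
from rig import get_obs, grab_frame
def shot(name,fn):
    f=grab_frame(name); np.savez('pics/'+fn+'.npz',**f)
    cv2.imwrite('pics/'+fn+'.png',cv2.cvtColor(f['frame'],cv2.COLOR_RGB2BGR)); return f
def load(fn): return dict(np.load('pics/'+fn+'.npz'))
def ray(f,u,v):
    p=cv2.undistortPoints(np.array([[[u,v]]],float),f['K'],f['dist_coeffs'])[0,0]
    return f['rotation']@np.array([p[0],p[1],1.])
def pz(f,u,v,z):
    d=ray(f,u,v); o=f['origin']; return o+d*(z-o[2])/d[2]
def pd(f,u,v):
    return f['origin']+ray(f,u,v)*f['range_z'][int(v),int(u)]
def cloud(f):
    H,W=f['range_z'].shape
    uu,vv=np.meshgrid(np.arange(W),np.arange(H))
    p=cv2.undistortPoints(np.stack([uu,vv],-1).reshape(-1,1,2).astype(float),f['K'],f['dist_coeffs'])[:,0]
    z=f['range_z'].reshape(-1,1)
    return (f['origin']+ (np.c_[p,np.ones(len(p))]*z)@f['rotation'].T).reshape(H,W,3)
def crop(fn,x0,y0,x1,y1,out,s=4):
    im=cv2.imread('pics/'+fn+'.png')[y0:y1,x0:x1]
    cv2.imwrite('pics/'+out+'.png',cv2.resize(im,None,fx=s,fy=s,interpolation=cv2.INTER_CUBIC))
E
python3 - <<'E'
from h import *
np.set_printoptions(precision=2,suppress=True)
for n in('side','top'):
    f=shot(n,n+'0'); print(f['K'],f['dist_coeffs'],f['origin'],f['rotation'])
o=get_obs(); print(o)
E
```

```text
[[422.64   0.   278.97]
 [  0.   422.64 204.72]
 [  0.     0.     1.  ]] [0.02 0.   0.   0.   0.  ] [466.74 797.33 538.1 ] [[-0.98 -0.09  0.15]
 [-0.18  0.48 -0.86]
 [ 0.01 -0.87 -0.48]]
[[524.38   0.   285.19]
 [  0.   524.38 219.6 ]
 [  0.     0.     1.  ]] [-0.12  0.    0.    0.    0.  ] [ 539.26  -57.03 1165.45] [[-0.02 -1.    0.09]
 [-1.    0.02 -0.01]
 [ 0.01 -0.09 -1.  ]]
{'time': 0.1, 'joint_positions': array([-71.33,  18.  ,  -2.75,  69.34,   0.  ,  90.  ]), 'dq': array([ 0.08, -0.15,  0.3 ,  0.02,  0.03,  0.  ]), 'joint_efforts': array([ -0.  , -54.08,  34.05,   0.01,  -0.  ,   0.  ]), 'tool_pos': array([ 191.89, -567.94,  230.52]), 'tcp_rot': array([[ 0.32, -0.95, -0.  ],
       [-0.95, -0.32,  0.  ],
       [-0.  , -0.  , -1.  ]]), 'contact_force': array([-0.78,  0.7 ,  0.64]), 'torque': array([-0.01, -0.03,  0.03]), 'gripper_width': 85.20823454849993}
```

View pics/side0.png

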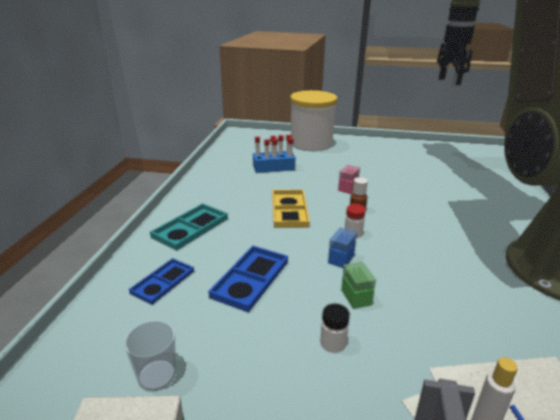

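View pics/top0.png

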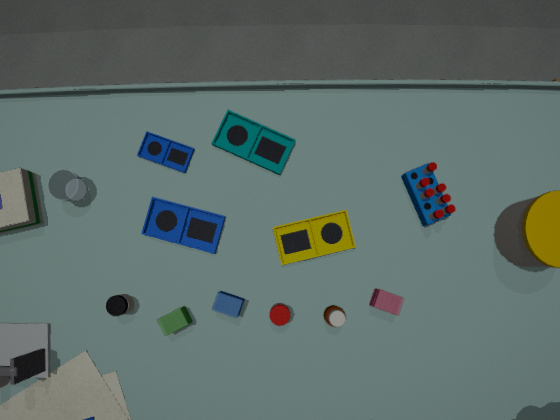

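Candidates, by pixel in the top picture:
- **Blue tray:** large blue (184,225), small blue (166,152) and turquoise (254,142). I choose the large one at (184,225).
- **Red-capped jar:** (280,315). The black-capped jar (119,305) and the tube caps (~435,190) stay.
- **Tip boxes:** pink (387,301), blue (229,304) and green (174,320), which stays.
- **Amber bottle:** (335,317).
- **Yellow tray:** (315,237).

Next, a close crop to check the choice, and measurements.

```bash
python3 - <<'E'
from h import *
np.set_printoptions(precision=1,suppress=True)
crop('top0',100,110,410,345,'c0',2.5)
f=load('top0'); c=cloud(f)
for nm,u,v in [('btray',184,225),('smallb',166,152),('turq',254,142),('yt',315,237),('red',280,315),('amb',335,317),('pink',387,301),('blue',229,304),('green',174,320),('black',119,305)]:
    print(nm,c[v,u])
print('table',c[270,250],c[350,300])
hsv=cv2.cvtColor(f['frame'],cv2.COLOR_RGB2HSV)
# heights mask
def seg(nm,u,v,r,zlo,zhi):
    m=np.zeros(c.shape[:2],bool); m[v-r:v+r,u-r:u+r]=1
    m&=(c[...,2]>zlo)&(c[...,2]<zhi)
    P=c[m]; rect=cv2.minAreaRect(P[:,:2].astype(np.float32)); (cc,rr)=cv2.minEnclosingCircle(P[:,:2].astype(np.float32))
    print(nm,len(P),'z',np.median(P[:,2]),'mean',P.mean(0),'rect',np.round(rect[0],1),np.round(rect[1],1),round(rect[2],1),'circ',np.round(cc,1),round(rr,1))
seg('red',280,315,22,60,80)
seg('amb',335,317,22,76,95)
for n,u,v in [('pink',387,301),('blue',229,304),('green',174,320)]: seg(n,u,v,24,55,75)
seg('black',119,305,22,60,80)
seg('btray',184,225,50,10,25); seg('ytray',315,237,48,10,25)
g=cv2.cvtColor(f['frame'],cv2.COLOR_RGB2GRAY)
for n,u,v in [('bt round',166,221),('bt obl',202,230),('yt round',332,233),('yt obl',296,242)]:
    m=(f['frame'].max(2)<60).astype(np.uint8)
    k,l=cv2.connectedComponents(m); mm=l==l[v,u]; vs,us=np.nonzero(mm)
    P=np.array([pz(f,a,b,4)[:2] for a,b in zip(us,vs)],np.float32)
    r=cv2.minAreaRect(P); print(n,l[v,u],len(P),P.mean(0),np.round(r[0],1),np.round(r[1],1),round(r[2],1), c[vs,us,2].mean())
E
```

```text
btray [634.6 151.4   7.8]
smallb [801.1 192.8   5.2]
turq [818.2  -6.8  11.7]
yt [ 602.1 -138.    16. ]
red [438.7 -57.9  70.3]
amb [ 433.7 -170.1   87.6]
pink [ 461.5 -284.    59.4]
blue [462.8  48.3  61.6]
green [431.5 163.4  65.7]
black [464.  279.1  68.2]
table [532.6   6.6  -0.7] [ 354.6 -100.4    0. ]
red 354 z 69.23754809284083 mean [438.5 -57.2  69.2] rect [438.5 -57.9] [41.6 41.8] 88.6 circ [438.3 -57.3] 21.9
amb 204 z 85.1505186434166 mean [ 431.4 -172.8   84.9] rect [ 431.3 -173. ] [32.7 28.7] 87.2 circ [ 430.8 -172.9] 16.5
pink 505 z 63.109716478377095 mean [ 459.7 -286.7   63. ] rect [ 459.7 -287.1] [57.4 39.9] 70.1 circ [ 459.4 -286.8] 33.5
blue 527 z 63.327189372746716 mean [461.1  52.3  63.3] rect [461.2  52.8] [56.5 40.5] 70.5 circ [460.9  52.3] 32.9
green 541 z 63.272438074462116 mean [428.4 167.2  63.1] rect [428.  167.4] [40.3 58.2] 25.6 circ [428.  167.4] 34.2
black 339 z 69.00595847780141 mean [463.3 285.   68.8] rect [463.2 285.8] [41.2 41.9] 76.5 circ [463.  286.3] 21.9
btray 641 z 18.037940293253087 mean [636.4 153.7  17.5] rect [635.  152.8] [169.3  86.7] 74.0 circ [634.8 152.8] 94.1
ytray 574 z 18.40371194095087 mean [ 603.9 -138.4   17.8] rect [ 602.8 -136. ] [ 86.3 168.6] 12.2 circ [ 603.4 -135.9] 92.9
bt round 76 335 [646.1 192.5] [645.8 192.5] [45.2 42.6] 89.0 6.085934193299524
bt obl 80 499 [623.5 113.9] [623.3 113.9] [58.2 42.6] 75.0 8.40244584260495
yt round 84 337 [ 611.3 -175.1] [ 611.  -174.8] [44.  44.3] 43.7 12.587247308843414
yt obl 88 497 [593.7 -95. ] [593.6 -95.1] [42.5 57.1] 12.9 10.80133987618792
```

View pics/c0.png

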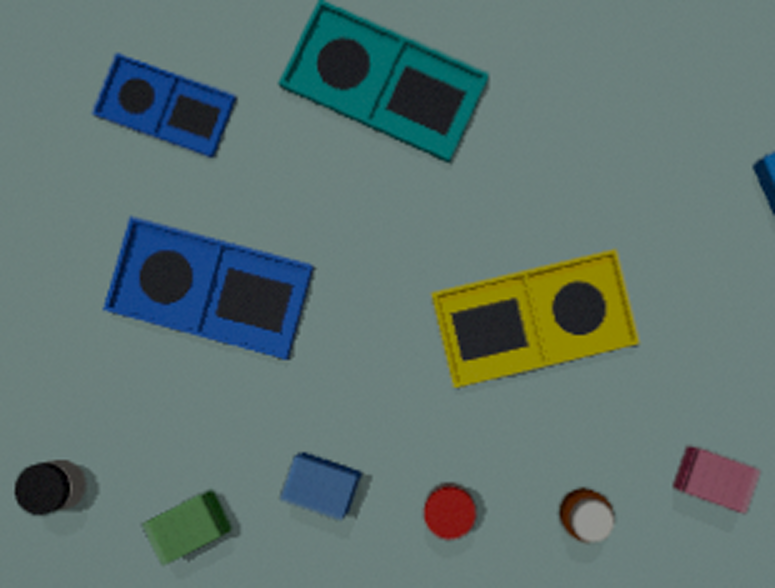

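The crop shows the large dark-blue tray at crop (210,288), with its round mark on the left (+y) and its oblong on the right. The yellow tray at (535,318) has its round mark on the right (-y). All sizes match the description. Cross-checking with the side camera.

```bash
cat >> h.py <<'E'
def go(x,y,z,psi):
    "slides in the tool frame AFTER turning to yaw psi, and turn about tool z"
    o=get_obs(); R=o['tcp_rot']; cur=np.degrees(np.arctan2(R[1,0],R[0,0]))
    a=-(psi-cur); a=(a+180)%360-180
    p=np.radians(psi); X=np.array([np.cos(p),np.sin(p)]);Y=np.array([np.sin(p),-np.cos(p)])
    d=np.array([x,y])-o['tool_pos'][:2]
    print('t',round(o['time'],2),'yaw',round(cur,2),'turn rad',round(np.radians(a),4),'then slide x,y,z',round(d@X,1),round(d@Y,1),round(o['tool_pos'][2]-z,1),'tiltz',np.round(R[:,2],4),'w',round(o['gripper_width'],1),'F',np.round(o['contact_force'],1))
E
python3 - <<'E'
from h import *
np.set_printoptions(precision=1,suppress=True)
f=load('side0'); c=cloud(f)
def seg(nm,x,y,r,zlo,zhi):
    m=(abs(c[...,0]-x)<r)&(abs(c[...,1]-y)<r)&(c[...,2]>zlo)&(c[...,2]<zhi)
    P=c[m].astype(np.float32); rect=cv2.minAreaRect(P[:,:2])
    print(nm,len(P),'z',np.median(P[:,2]),'mean',P.mean(0),'rect',np.round(rect[0],1),np.round(rect[1],1),round(rect[2],1))
seg('red',438,-57,35,64,80);seg('amb',431,-173,35,78,95);seg('pink',460,-287,40,59,75);seg('blue',461,53,40,59,75);seg('green',428,167,40,59,75)
m=(f['frame'].max(2)<60).astype(np.uint8); k,l,st,ce=cv2.connectedComponentsWithStats(m)
for i in range(1,k):
    if st[i,4]>60:
        vs,us=np.nonzero(l==i); P=np.array([pz(f,a,b,4)[:2] for a,b in zip(us,vs)],np.float32); r=cv2.minAreaRect(P)
        if 500<r[0][0]<700: print(ce[i],P.mean(0),r)
go(438.4,-57.5,180,-16)
E
```

```text
Traceback (most recent call last):
cv2.error: OpenCV(4.12.0) /io/opencv/modules/imgproc/src/convhull.cpp:143: error: (-215:Assertion failed) total >= 0 && (depth == CV_32F || depth == CV_32S) in function 'convexHull'
```

```bash

python3 - <<'E'
from h import *
np.set_printoptions(precision=1,suppress=True)
f=load('side0'); c=cloud(f)
for n,u,v in [('red',355,210),('amb',360,182),('pinktop',349,171),('blue',343,237),('green',358,271),('table',300,320),('yobl',291,216),('bobl',262,265),('bround',240,290)]:
    print(n,c[v,u],pz(f,u,v,4))
m=(f['frame'].max(2)<60).astype(np.uint8); k,l,st,ce=cv2.connectedComponentsWithStats(m)
for i in range(1,k):
    if st[i,4]>60:
        vs,us=np.nonzero(l==i); P=np.array([pz(f,a,b,4)[:2] for a,b in zip(us,vs)],np.float32); r=cv2.minAreaRect(P)
        if 500<r[0][0]<700: print(ce[i],P.mean(0),r)
# red cap
hsv=cv2.cvtColor(f['frame'],cv2.COLOR_RGB2HSV)
go(438.4,-57.5,180,-16)
E
```

```text
red [440.2 -46.5  68.7] [ 436.5 -162.8    4. ]
amb [ 432.1 -160.7   84.9] [ 425.9 -331.8    4. ]
pinktop [ 460.7 -264.9   65.6] [ 459.9 -403.3    4. ]
blue [461.5  63.4  64.6] [460.9 -30.5   4. ]
green [429.7 170.3  64.4] [425.   90.4   4. ]
table [523.  245.3   0.1] [522.6 249.4   4. ]
yobl [592.  -97.1   6.4] [ 592.6 -101.2    4. ]
bobl [620.6 110.3   5.8] [621.1 108.    4. ]
bround [644.9 195.2   6.5] [645.7 192.4   4. ]
[289.8 215.5] [ 595.8 -103. ] ((595.599609375, -103.26336669921875), (34.992557525634766, 24.60471534729004), 11.157045364379883)
[260.6 265.7] [623.4 110.8] ((623.168212890625, 110.28706359863281), (46.09709930419922, 35.762474060058594), 74.86270141601562)
[239.7 289.9] [646.4 192.2] ((646.5181274414062, 192.21707153320312), (39.867122650146484, 34.582523345947266), 10.81949234008789)
t 0.1 yaw -71.33 turn rad -0.9657 then slide x,y,z 96.3 -558.6 50.5 tiltz [-0.  0. -1.] w 85.2 F [-0.8  0.7  0.6]
```

Cameras agree within 1–2 mm. Turning, then moving above the red jar.

```bash
python3 -m creep '{"rot":[[0,0,-0.161],[0,0,-0.161],[0,0,-0.161],[0,0,-0.161],[0,0,-0.161],[0,0,-0.161]],"slide":[[0,0,0],[0,0,0],[0,0,0],[0,0,0],[0,0,0],[0,0,0]],"gripper":[85,85,85,85,85,85]}'
python3 -m creep '{"rot":[[0,0,0],[0,0,0],[0,0,0],[0,0,0],[0,0,0],[0,0,0],[0,0,0],[0,0,0],[0,0,0],[0,0,0]],"slide":[[9,-50,0],[9,-50,0],[9,-50,0],[9,-50,0],[9,-50,0],[9,-50,0],[9,-50,0],[9,-50,0],[9,-50,0],[9,-50,0]],"gripper":[85,85,85,85,85,85,85,85,85,85]}'
python3 -m creep '{"rot":[[0,0,0],[0,0,0],[0,0,0]],"slide":[[6,-58,50],[0,0,0],[0,0,0]],"gripper":[85,85,85]}'
python3 -c "
from h import *
go(438.4,-57.5,38,-16)"
```

```text
time: 0.85
tool_pos: [191.9, -568.1, 230.8]
tcp_rot: [[0.963, -0.27, -0.0], [-0.27, -0.963, 0.001], [-0.001, -0.001, -1.0]]
contact_force: [-0.3, -0.3, -0.4]
gripper_width: 84.9
time: 2.1
tool_pos: [416.6, -111.0, 231.2]
tcp_rot: [[0.961, -0.275, 0.0], [-0.275, -0.961, -0.0], [0.0, 0.0, -1.0]]
contact_force: [0.3, -0.6, -0.4]
gripper_width: 84.8
time: 2.48
tool_pos: [433.6, -68.6, 190.6]
tcp_rot: [[0.962, -0.275, -0.001], [-0.275, -0.962, -0.0], [-0.001, 0.001, -1.0]]
contact_force: [-0.0, -0.3, 0.2]
gripper_width: 85.2
t 2.48 yaw -15.95 turn rad 0.0009 then slide x,y,z 1.5 -12.0 152.6 tiltz [-9.e-04 -4.e-04 -1.e+00] w 85.2 F [-0.  -0.3  0.2]
```

```bash
python3 -m creep '{"rot":[[0,0,0],[0,0,0],[0,0,0],[0,0,0]],"slide":[[1.5,-12,40],[0,0,40],[0,0,0],[0,0,0]],"gripper":[85,85,85,85]}'
python3 -c "
from h import *
go(438.4,-57.5,38,-16)
shot('side','s1');shot('top','t1')
crop('s1',290,120,430,260,'s1c',4)
crop('t1',200,250,360,380,'t1c',4)"
```

```text
time: 2.98
tool_pos: [439.6, -58.4, 112.3]
tcp_rot: [[0.961, -0.277, 0.002], [-0.277, -0.961, -0.0], [0.002, -0.0, -1.0]]
contact_force: [-0.1, -0.4, -0.1]
gripper_width: 85.4
t 2.98 yaw -16.08 turn rad -0.0014 then slide x,y,z -1.4 -0.5 74.3 tiltz [ 1.8e-03 -4.0e-04 -1.0e+00] w 85.4 F [-0.1 -0.4 -0.1]
```

View pics/s1c.png

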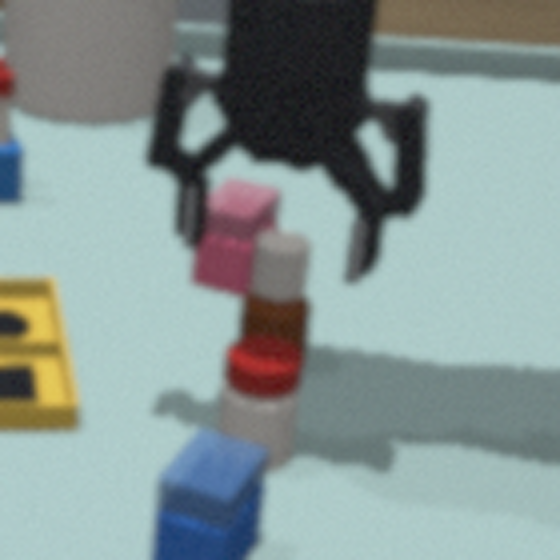

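View pics/t1c.png

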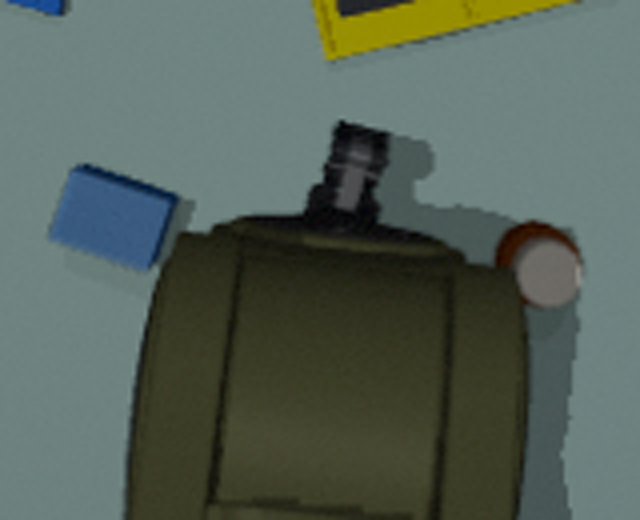

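The fingers straddle the red cap: in the side crop they are at (190,240) and (365,270), with the cap at (265,365). Descending.

```bash
python3 -m creep '{"rot":[[0,0,0],[0,0,0],[0,0,0],[0,0,0],[0,0,0]],"slide":[[-0.5,-0.5,25],[0,0,25],[0,0,23],[0,0,0],[0,0,0]],"gripper":[85,85,85,85,85]}'
python3 -m creep '{"rot":[[0,0,0],[0,0,0],[0,0,0],[0,0,0],[0,0,0],[0,0,0],[0,0,0],[0,0,0]],"slide":[[0,0,0],[0,0,0],[0,0,0],[0,0,0],[0,0,0],[0,0,0],[0,0,0],[0,0,0]],"gripper":[60,40,20,20,20,20,20,20]}'
python3 -c "
from h import *
go(438.4,-57.5,38,-16)"
```

```text
time: 3.7
tool_pos: [439.6, -57.1, 39.0]
tcp_rot: [[0.961, -0.276, 0.002], [-0.276, -0.961, -0.0], [0.002, -0.0, -1.0]]
contact_force: [-0.3, 0.4, 0.6]
gripper_width: 85.1
time: 4.7
tool_pos: [438.8, -56.8, 38.5]
tcp_rot: [[0.961, -0.275, 0.001], [-0.275, -0.961, -0.0], [0.001, -0.0, -1.0]]
contact_force: [-2.0, 0.1, 7.5]
gripper_width: 42.4
t 4.7 yaw -15.99 turn rad 0.0003 then slide x,y,z -0.2 0.8 0.5 tiltz [ 1.1e-03 -1.0e-04 -1.0e+00] w 42.4 F [-2.   0.1  7.5]
```

```bash
python3 -m creep '{"rot":[[0,0,0],[0,0,0],[0,0,0],[0,0,0],[0,0,0]],"slide":[[0,0,-5],[0,0,-30],[0,0,-40],[0,0,-35],[0,0,0]],"gripper":[20,20,20,20,20]}'
python3 -c "
from h import *
go(646.2,192.4,42.5,-16)"
```

```text
time: 5.32
tool_pos: [440.5, -57.1, 150.2]
tcp_rot: [[0.961, -0.275, 0.005], [-0.275, -0.961, -0.001], [0.005, -0.001, -1.0]]
contact_force: [0.9, 0.2, -1.7]
gripper_width: 42.4
t 5.33 yaw -15.99 turn rad 0.0002 then slide x,y,z 129.0 -296.5 107.7 tiltz [ 5.2e-03 -7.0e-04 -1.0e+00] w 42.4 F [ 0.9  0.2 -1.7]
```

```bash
python3 -m creep '{"rot":[[0,0,0],[0,0,0],[0,0,0],[0,0,0],[0,0,0],[0,0,0],[0,0,0],[0,0,0],[0,0,0],[0,0,0]],"slide":[[9,-20,0],[18,-41,0],[21,-49,0],[21,-49,0],[21,-49,0],[18,-41,0],[14,-32,0],[7,-15.5,0],[0,0,0],[0,0,0]],"gripper":[20,20,20,20,20,20,20,20,20,20]}'
python3 -c "
from h import *
go(646.2,192.4,42.5,-16)
shot('side','s2');shot('top','t2')
crop('s2',190,130,330,320,'s2c',3)
"
```

```text
time: 6.58
tool_pos: [642.9, 192.0, 146.4]
tcp_rot: [[0.961, -0.276, -0.002], [-0.276, -0.961, -0.001], [-0.002, 0.001, -1.0]]
contact_force: [0.1, -0.6, -0.6]
gripper_width: 42.4
t 6.58 yaw -16.0 turn rad 0.0 then slide x,y,z 3.0 -1.3 103.9 tiltz [-2.2e-03 -9.0e-04 -1.0e+00] w 42.4 F [ 0.1 -0.6 -0.6]
```

View pics/s2c.png

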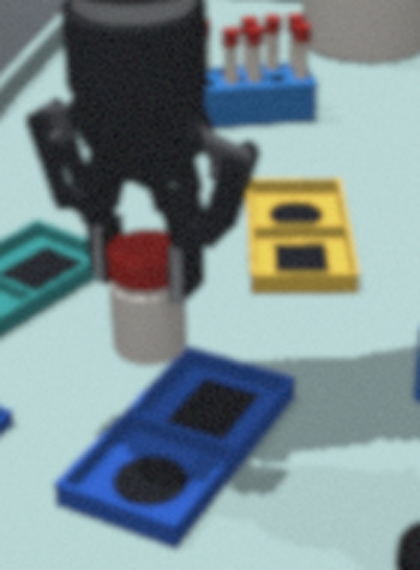

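The red jar is held upright at crop (148,295), above the blue tray's round mark at crop (150,478). Lowering.

```bash
python3 -m creep '{"rot":[[0,0,0],[0,0,0],[0,0,0],[0,0,0],[0,0,0],[0,0,0]],"slide":[[3,-1.3,20],[0,0,28],[0,0,28],[0,0,14],[0,0,0],[0,0,0]],"gripper":[20,20,20,20,20,20]}'
python3 -c "
from h import *
go(646.2,192.4,42.5,-16)
f=shot('side','s3')
crop('s3',190,130,330,320,'s3c',3)
"
```

```text
time: 7.42
tool_pos: [648.0, 193.3, 58.6]
tcp_rot: [[0.961, -0.276, 0.002], [-0.276, -0.961, 0.0], [0.001, -0.001, -1.0]]
contact_force: [0.2, -0.0, -1.0]
gripper_width: 42.4
t 7.42 yaw -15.99 turn rad 0.0001 then slide x,y,z -1.5 1.4 16.1 tiltz [ 1.5e-03  5.0e-04 -1.0e+00] w 42.4 F [ 0.2 -0.  -1. ]
```

View pics/s3c.png

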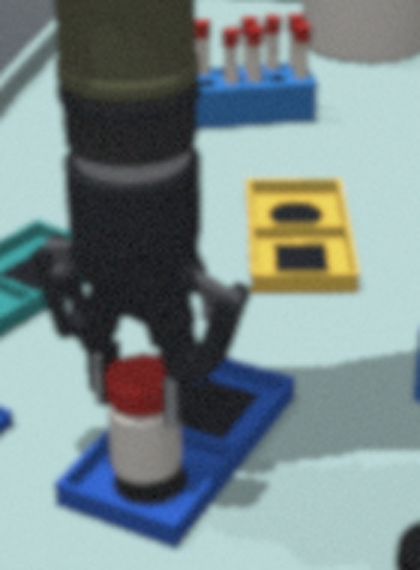

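```bash
for i in 1 2 3; do python3 -m creep '{"rot":[[0,0,0]],"slide":[[0,0,0]],"gripper":[20]}' | sed -n 1,2p; done; python3 -c "
from h import *
go(646.2,192.4,42.5,-16)"
```

```text
time: 7.6
tool_pos: [648.2, 193.4, 58.9]
time: 7.72
tool_pos: [647.7, 193.3, 58.4]
time: 7.85
tool_pos: [647.4, 193.2, 58.0]
t 7.85 yaw -15.98 turn rad 0.0003 then slide x,y,z -1.0 1.1 15.5 tiltz [ 5.e-04  2.e-04 -1.e+00] w 42.9 F [ 0.2 -0.6 -1.7]
```

```bash
python3 -m creep '{"rot":[[0,0,0],[0,0,0],[0,0,0],[0,0,0],[0,0,0]],"slide":[[-0.8,0.4,5],[0,0,4],[0,0,2],[0,0,0],[0,0,0]],"gripper":[20,20,20,20,20]}'; python3 -c "
from h import *
go(646.2,192.8,42.5,-16)"
```

```text
time: 8.48
tool_pos: [646.4, 193.0, 46.6]
tcp_rot: [[0.961, -0.275, 0.0], [-0.275, -0.961, 0.0], [0.0, -0.0, -1.0]]
contact_force: [-0.6, -1.1, -1.9]
gripper_width: 42.3
t 8.47 yaw -15.99 turn rad 0.0002 then slide x,y,z -0.2 0.3 4.1 tiltz [ 1.e-04  0.e+00 -1.e+00] w 42.3 F [-0.6 -1.1 -1.9]
```

```bash
python3 -m creep '{"rot":[[0,0,0],[0,0,0],[0,0,0],[0,0,0],[0,0,0]],"slide":[[0,0,1],[0,0,1],[0,0,1],[0,0,0.5],[0,0,0]],"gripper":[20,20,20,20,20]}'; python3 -m creep '{"rot":[[0,0,0]],"slide":[[0,0,0.5]],"gripper":[20]}';python3 -m creep '{"rot":[[0,0,0]],"slide":[[0,0,0.3]],"gripper":[20]}'
```

```text
time: 9.1
tool_pos: [646.3, 193.0, 43.0]
tcp_rot: [[0.961, -0.275, -0.0], [-0.275, -0.961, -0.0], [-0.0, 0.0, -1.0]]
contact_force: [-0.7, -0.2, -2.0]
gripper_width: 42.8
time: 9.22
tool_pos: [646.5, 193.0, 42.7]
tcp_rot: [[0.961, -0.275, 0.0], [-0.275, -0.961, 0.0], [0.0, -0.0, -1.0]]
contact_force: [0.1, -1.0, -0.8]
gripper_width: 42.3
time: 9.35
tool_pos: [646.5, 193.1, 42.7]
tcp_rot: [[0.961, -0.275, 0.0], [-0.275, -0.961, 0.0], [0.0, -0.0, -1.0]]
contact_force: [-1.8, -0.9, 2.6]
gripper_width: 42.3
```

Contact (+2.6 N). Opening gradually, then rising.

```bash
python3 -m creep '{"rot":[[0,0,0],[0,0,0],[0,0,0],[0,0,0],[0,0,0],[0,0,0]],"slide":[[0,0,0.2],[0,0,0],[0,0,0],[0,0,0],[0,0,0],[0,0,0]],"gripper":[20,46,52,60,70,85]}'; python3 -m creep '{"rot":[[0,0,0],[0,0,0],[0,0,0],[0,0,0],[0,0,0]],"slide":[[0,0,-10],[0,0,-40],[0,0,-50],[0,0,-50],[0,0,0]],"gripper":[85,85,85,85,85]}'; python3 -c "
from h import *
go(460,-200,150,-20)"
```

```text
time: 10.1
tool_pos: [646.4, 193.0, 42.1]
tcp_rot: [[0.961, -0.275, 0.0], [-0.275, -0.961, 0.0], [0.0, -0.0, -1.0]]
contact_force: [0.1, 0.6, 0.8]
gripper_width: 84.5
time: 10.72
tool_pos: [649.5, 193.9, 198.5]
tcp_rot: [[0.961, -0.275, 0.009], [-0.275, -0.961, 0.003], [0.008, -0.005, -1.0]]
contact_force: [0.6, -0.3, 0.4]
gripper_width: 85.1
t 10.72 yaw -15.99 turn rad 0.07 then slide x,y,z -43.4 435.0 48.5 tiltz [ 0.0093  0.0028 -1.    ] w 85.1 F [ 0.6 -0.3  0.4]
```

```bash
python3 -m creep '{"rot":[[0,0,0.066],[0,0,0],[0,0,0],[0,0,0],[0,0,0],[0,0,0],[0,0,0],[0,0,0],[0,0,0],[0,0,0]],"slide":[[0,0,0],[-1,30,0],[-2,50,0],[-2,57,0],[-2,60,0],[-2,60,0],[-2,60,0],[-2,60,0],[-2,60,0],[-1,50,0]],"gripper":[85,85,85,85,85,85,85,85,85,85]}'; python3 -m creep '{"rot":[[0,0,0],[0,0,0],[0,0,0],[0,0,0]],"slide":[[0,30,20],[0,0,40],[0,0,30],[0,0,0]],"gripper":[85,85,85,85]}'; python3 -c "
from h import *
go(459.6,-286.9,22,-19.8)
shot('side','s4');f=shot('top','t4')
crop('t4',130,180,240,270,'t4c',6)
c=cloud(f)
m=(abs(c[...,0]-646)<32)&(abs(c[...,1]-192.5)<32)&(c[...,2]>60)
P=c[m]; print(len(P),P.mean(0),cv2.minEnclosingCircle(P[:,:2].astype(np.float32)),cv2.minAreaRect(P[:,:2].astype(np.float32)))
"
```

```text
time: 11.98
tool_pos: [465.1, -261.6, 191.8]
tcp_rot: [[0.941, -0.339, -0.0], [-0.339, -0.941, 0.0], [-0.0, 0.0, -1.0]]
contact_force: [0.7, -0.8, -0.2]
gripper_width: 84.8
time: 12.48
tool_pos: [454.1, -286.8, 99.6]
tcp_rot: [[0.941, -0.338, -0.005], [-0.338, -0.941, 0.003], [-0.006, -0.001, -1.0]]
contact_force: [0.4, 0.3, 0.0]
gripper_width: 85.2
t 12.47 yaw -19.78 turn rad 0.0003 then slide x,y,z 5.3 -1.8 77.6 tiltz [-0.0048  0.0031 -1.    ] w 85.2 F [0.4 0.3 0. ]
340 [646.0627178  191.83137538  72.81271163] ((646.6358642578125, 192.2445526123047), 22.014694213867188) ((646.85888671875, 192.31126403808594), (41.783329010009766, 41.341644287109375), 44.90026092529297)
```

View pics/t4c.png

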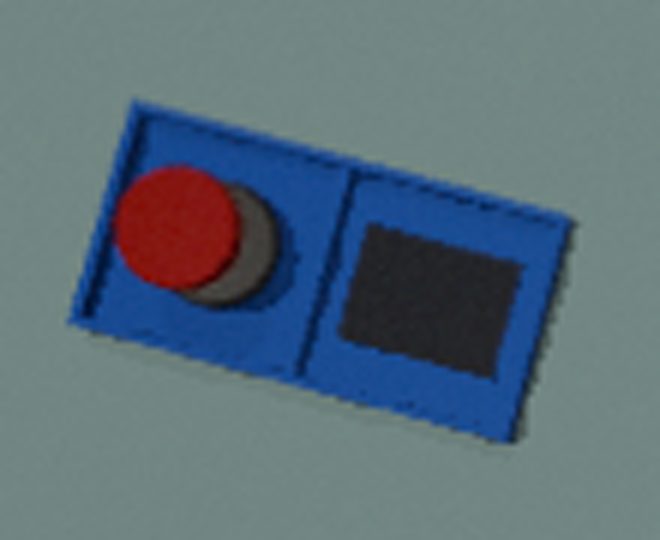

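View pics/s4.png

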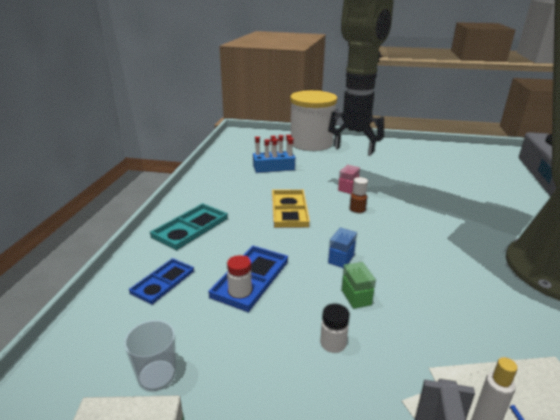

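The red jar stands upright on the round mark (crop (195,235)), within 1 mm of (646.2,192.4). Settling over the pink box before descending.

```bash
python3 -m creep '{"rot":[[0,0,0],[0,0,0],[0,0,0],[0,0,0]],"slide":[[2,-1.5,0],[0,0,0],[0,0,0],[0,0,0]],"gripper":[85,85,85,85]}'; python3 -c "
from h import *
go(459.6,-286.9,22,-19.8)"
```

```text
time: 13.08
tool_pos: [458.9, -287.4, 102.4]
tcp_rot: [[0.941, -0.338, 0.0], [-0.338, -0.941, -0.0], [0.0, 0.0, -1.0]]
contact_force: [-0.1, 0.1, 0.1]
gripper_width: 84.9
t 13.07 yaw -19.76 turn rad 0.0006 then slide x,y,z 0.4 -0.7 80.4 tiltz [ 3.e-04 -2.e-04 -1.e+00] w 84.9 F [-0.1  0.1  0.1]
```

```bash
python3 -m creep '{"rot":[[0,0,0],[0,0,0],[0,0,0],[0,0,0],[0,0,0],[0,0,0]],"slide":[[0.4,-0.7,20],[0,0,25],[0,0,25],[0,0,10],[0,0,0],[0,0,0]],"gripper":[85,85,85,85,85,85]}'; python3 -c "
from h import *
go(459.6,-286.9,22,-19.8)"
python3 -m creep '{"rot":[[0,0,0],[0,0,0],[0,0,0],[0,0,0],[0,0,0],[0,0,0],[0,0,0],[0,0,0]],"slide":[[0,0,0],[0,0,0],[0,0,0],[0,0,0],[0,0,0],[0,0,0],[0,0,0],[0,0,0]],"gripper":[65,50,40,20,20,20,20,20]}'
python3 -c "
from h import *
go(459.6,-286.9,22,-19.8)"
```

```text
time: 13.82
tool_pos: [460.2, -287.3, 23.0]
tcp_rot: [[0.941, -0.338, 0.001], [-0.338, -0.941, -0.001], [0.001, 0.0, -1.0]]
contact_force: [0.6, 0.0, -0.5]
gripper_width: 85.3
t 13.82 yaw -19.77 turn rad 0.0006 then slide x,y,z -0.7 -0.2 1.0 tiltz [ 1.2e-03 -7.0e-04 -1.0e+00] w 85.3 F [ 0.6  0.  -0.5]
time: 14.82
tool_pos: [459.8, -287.1, 22.7]
tcp_rot: [[0.941, -0.338, 0.001], [-0.338, -0.941, -0.0], [0.001, 0.0, -1.0]]
contact_force: [-1.0, 0.0, 5.2]
gripper_width: 39.4
t 14.82 yaw -19.77 turn rad 0.0006 then slide x,y,z -0.2 -0.1 0.7 tiltz [ 6.e-04 -5.e-04 -1.e+00] w 39.4 F [-1.   0.   5.2]
```

```bash
python3 -m creep '{"rot":[[0,0,0],[0,0,0],[0,0,0],[0,0,0],[0,0,0],[0,0,-0.066],[0,0,0]],"slide":[[0,0,-5],[0,0,-30],[0,0,-45],[0,0,-45],[0,0,0],[0,0,0],[0,0,0]],"gripper":[20,20,20,20,20,20,20]}'
python3 -c "
from h import *
go(623.5,113.7,26.7,-16)"
```

```text
time: 15.7
tool_pos: [458.8, -286.4, 146.1]
tcp_rot: [[0.961, -0.276, -0.001], [-0.276, -0.961, 0.001], [-0.002, -0.0, -1.0]]
contact_force: [0.0, 1.4, -0.8]
gripper_width: 39.2
t 15.7 yaw -16.02 turn rad -0.0003 then slide x,y,z 48.0 -430.0 119.4 tiltz [-1.4e-03  9.0e-04 -1.0e+00] w 39.2 F [ 0.   1.4 -0.8]
```

```bash
python3 -m creep '{"rot":[[0,0,0],[0,0,0],[0,0,0],[0,0,0],[0,0,0],[0,0,0],[0,0,0],[0,0,0],[0,0,0],[0,0,0]],"slide":[[2,-20,0],[5,-45,0],[6,-57,0],[7,-60,0],[7,-60,0],[7,-60,0],[6,-55,0],[5,-40,0],[2,-23,0],[1,-10,0]],"gripper":[20,20,20,20,20,20,20,20,20,20]}';  python3 -m creep '{"rot":[[0,0,0],[0,0,0],[0,0,0],[0,0,0]],"slide":[[0,0,10],[0,0,30],[0,0,20],[0,0,0]],"gripper":[20,20,20,20]}'
python3 -c "
from h import *
go(623.5,113.7,26.7,-16)"
```

```text
time: 16.95
tool_pos: [623.7, 114.5, 146.6]
tcp_rot: [[0.962, -0.274, -0.001], [-0.274, -0.962, -0.0], [-0.001, 0.001, -1.0]]
contact_force: [-0.4, -1.0, -1.0]
gripper_width: 39.6
time: 17.45
tool_pos: [621.7, 111.3, 84.8]
tcp_rot: [[0.961, -0.277, -0.005], [-0.277, -0.961, -0.001], [-0.004, 0.002, -1.0]]
contact_force: [-0.5, 0.3, -0.6]
gripper_width: 39.3
t 17.45 yaw -16.11 turn rad -0.0018 then slide x,y,z 1.1 -2.8 58.1 tiltz [-0.0046 -0.0012 -1.    ] w 39.3 F [-0.5  0.3 -0.6]
```

```bash
python3 -m creep '{"rot":[[0,0,0],[0,0,0],[0,0,0],[0,0,0],[0,0,0]],"slide":[[0,-1,10],[0,0,16],[0,0,10],[0,0,0],[0,0,0]],"gripper":[20,20,20,20,20]}'
python3 -c "
from h import *
go(623.5,113.7,26.7,-16)
shot('side','s5');crop('s5',190,150,330,320,'s5c',4)"
```

```text
time: 18.08
tool_pos: [624.5, 114.3, 51.3]
tcp_rot: [[0.961, -0.275, 0.0], [-0.275, -0.961, 0.0], [0.0, -0.0, -1.0]]
contact_force: [-0.5, 0.0, -0.4]
gripper_width: 39.4
t 18.07 yaw -15.98 turn rad 0.0003 then slide x,y,z -0.8 0.9 24.6 tiltz [ 2.e-04  0.e+00 -1.e+00] w 39.4 F [-0.5  0.  -0.4]
```

View pics/s5c.png

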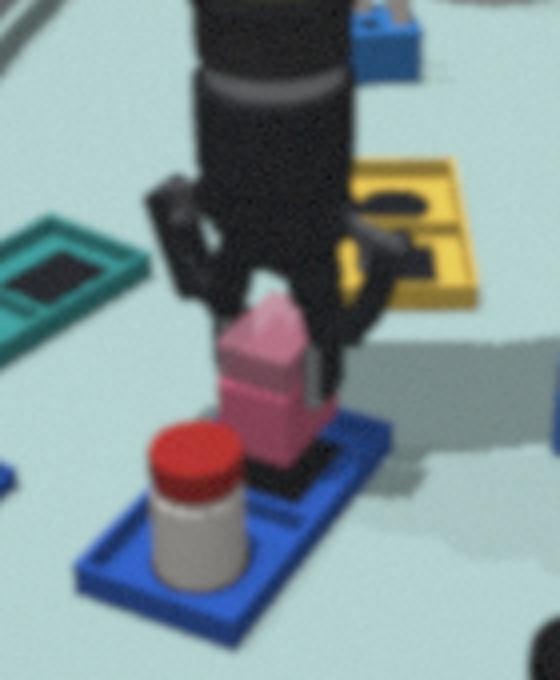

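The pink box is held upright over the oblong mark (box at crop (270,400), mark at (290,470)), and the jar is undisturbed. Lowering.

```bash
python3 -m creep '{"rot":[[0,0,0],[0,0,0],[0,0,0],[0,0,0],[0,0,0],[0,0,0]],"slide":[[-0.8,0.8,6],[0,0,8],[0,0,4],[0,0,2],[0,0,0],[0,0,0]],"gripper":[20,20,20,20,20,20]}'
python3 -c "
from h import *
go(623.5,113.7,26.7,-16)"
```

```text
time: 18.88
tool_pos: [623.5, 113.7, 31.3]
tcp_rot: [[0.961, -0.275, 0.0], [-0.275, -0.961, 0.0], [0.0, -0.0, -1.0]]
contact_force: [-0.5, -0.4, -0.9]
gripper_width: 39.4
t 18.88 yaw -15.98 turn rad 0.0003 then slide x,y,z 0.0 0.0 4.6 tiltz [ 3.e-04  1.e-04 -1.e+00] w 39.4 F [-0.5 -0.4 -0.9]
```

```bash
python3 -m creep '{"rot":[[0,0,0],[0,0,0],[0,0,0],[0,0,0],[0,0,0]],"slide":[[0,0,1],[0,0,1],[0,0,1],[0,0,0.8],[0,0,0]],"gripper":[20,20,20,20,20]}'; python3 -m creep '{"rot":[[0,0,0]],"slide":[[0,0,0.5]],"gripper":[20]}';python3 -m creep '{"rot":[[0,0,0]],"slide":[[0,0,0.3]],"gripper":[20]}'
```

```text
time: 19.5
tool_pos: [623.3, 113.7, 27.2]
tcp_rot: [[0.961, -0.275, -0.0], [-0.275, -0.961, -0.0], [-0.0, 0.0, -1.0]]
contact_force: [0.8, -0.1, -0.9]
gripper_width: 39.8
time: 19.62
tool_pos: [623.4, 113.7, 26.8]
tcp_rot: [[0.961, -0.275, 0.0], [-0.275, -0.961, 0.0], [0.0, -0.0, -1.0]]
contact_force: [-1.0, 0.3, -0.5]
gripper_width: 39.6
time: 19.75
tool_pos: [623.4, 113.7, 26.7]
tcp_rot: [[0.961, -0.275, 0.0], [-0.275, -0.961, 0.0], [0.0, -0.0, -1.0]]
contact_force: [-0.8, 0.7, 3.0]
gripper_width: 39.9
```

Contact. Release and rise; next is the amber bottle.

```bash
python3 -m creep '{"rot":[[0,0,0],[0,0,0],[0,0,0],[0,0,0],[0,0,0],[0,0,0]],"slide":[[0,0,0.2],[0,0,0],[0,0,0],[0,0,0],[0,0,0],[0,0,0]],"gripper":[20,43,50,58,68,75]}'; python3 -m creep '{"rot":[[0,0,0],[0,0,0],[0,0,0],[0,0,0],[0,0,0],[0,0,0]],"slide":[[0,0,-8],[0,0,-30],[0,0,-45],[0,0,-45],[0,0,-20],[0,0,0]],"gripper":[75,75,75,75,75,75]}'; python3 -c "
from h import *
go(431.2,-172.8,48,12.4)"
```

```text
time: 20.5
tool_pos: [623.3, 113.7, 26.3]
tcp_rot: [[0.961, -0.275, -0.0], [-0.275, -0.961, -0.0], [-0.0, 0.0, -1.0]]
contact_force: [-0.5, 0.4, -0.1]
gripper_width: 75.3
time: 21.25
tool_pos: [624.8, 114.0, 176.9]
tcp_rot: [[0.961, -0.275, 0.004], [-0.275, -0.961, 0.001], [0.004, -0.002, -1.0]]
contact_force: [-0.8, 0.3, -0.7]
gripper_width: 75.1
t 21.25 yaw -15.98 turn rad -0.4954 then slide x,y,z -250.7 238.5 128.9 tiltz [ 4.4e-03  8.0e-04 -1.0e+00] w 75.1 F [-0.8  0.3 -0.7]
```

```bash
python3 -m creep '{"rot":[[0,0,-0.165],[0,0,-0.165],[0,0,-0.165],[0,0,0],[0,0,0],[0,0,0],[0,0,0],[0,0,0],[0,0,0],[0,0,0]],"slide":[[0,0,0],[0,0,0],[0,0,0],[-20,19,0],[-37,35.5,0],[-43,41,0],[-43,41,0],[-43,41,0],[-37,34,0],[-20,19,0]],"gripper":[80,80,80,80,80,80,80,80,80,80]}'; python3 -m creep '{"rot":[[0,0,0],[0,0,0],[0,0,0],[0,0,0],[0,0,0]],"slide":[[-7,7,20],[0,0,30],[0,0,10],[0,0,0],[0,0,0]],"gripper":[80,80,80,80,80]}'; python3 -c "
from h import *
go(431.2,-172.8,48,12.4)
shot('side','s6');f=shot('top','t6')
crop('t6',130,180,240,270,'t6c',6)
c=cloud(f)
def seg(x,y,r,z):
  m=(abs(c[...,0]-x)<r)&(abs(c[...,1]-y)<r)&(c[...,2]>z)
  P=c[m]; print(len(P),P.mean(0),cv2.minAreaRect(P[:,:2].astype(np.float32)))
seg(646,192,30,60); seg(623.5,113.7,38,58)
"
```

```text
time: 22.5
tool_pos: [432.8, -164.8, 173.0]
tcp_rot: [[0.977, 0.212, -0.002], [0.212, -0.977, 0.001], [-0.002, -0.001, -1.0]]
contact_force: [1.0, 0.1, 0.3]
gripper_width: 79.8
time: 23.12
tool_pos: [430.6, -171.9, 115.0]
tcp_rot: [[0.977, 0.215, 0.001], [0.215, -0.977, -0.0], [0.001, 0.0, -1.0]]
contact_force: [0.3, 0.3, -0.1]
gripper_width: 80.3
t 23.12 yaw 12.4 turn rad 0.0 then slide x,y,z 0.3 1.0 67.0 tiltz [ 8.e-04 -3.e-04 -1.e+00] w 80.3 F [ 0.3  0.3 -0.1]
343 [645.89993948 191.79150819  72.90194131] ((646.2229614257812, 192.10523986816406), (41.476993560791016, 41.429962158203125), 48.195770263671875)
518 [623.34362197 112.71229148  67.28557595] ((623.795654296875, 113.32757568359375), (57.172149658203125, 40.18011474609375), 73.01286315917969)
```

View pics/t6c.png

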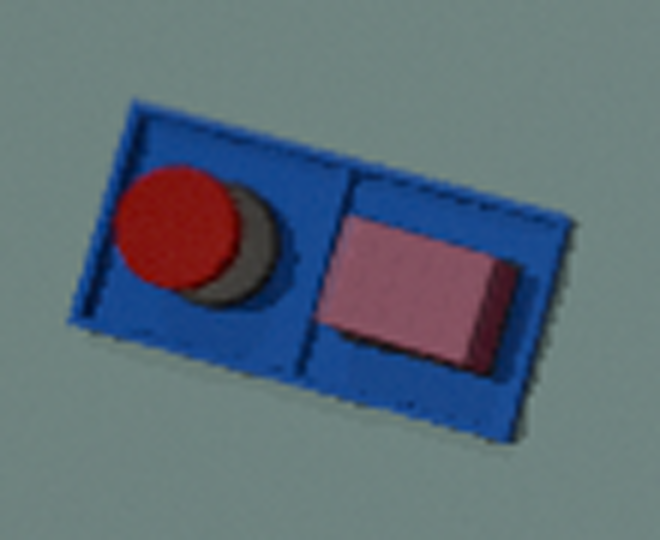

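View pics/s6.png

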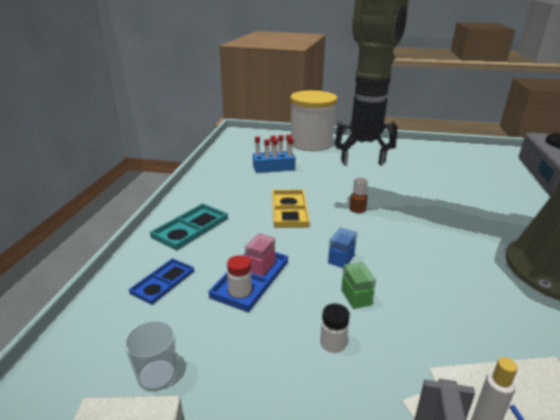

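The pink box sits on its oblong mark (crop (410,290)), within 0.5 mm and about 1° by measurement, and the jar is still centred. Grasping the amber bottle's cap.

```bash
python3 -m creep '{"rot":[[0,0,0],[0,0,0],[0,0,0],[0,0,0],[0,0,0],[0,0,0]],"slide":[[0.3,1,15],[0,0,24],[0,0,20],[0,0,7],[0,0,0],[0,0,0]],"gripper":[80,80,80,80,80,80]}'
python3 -m creep '{"rot":[[0,0,0],[0,0,0],[0,0,0],[0,0,0],[0,0,0],[0,0,0],[0,0,0],[0,0,0],[0,0,0]],"slide":[[0,0,0],[0,0,0],[0,0,0],[0,0,0],[0,0,0],[0,0,0],[0,0,0],[0,0,0],[0,0,0]],"gripper":[60,50,42,36,20,20,20,20,20]}'
python3 -c "
from h import *
go(431.2,-172.8,48,12.4)"
```

```text
time: 23.98
tool_pos: [431.1, -173.0, 48.9]
tcp_rot: [[0.977, 0.214, 0.001], [0.214, -0.977, -0.0], [0.001, 0.001, -1.0]]
contact_force: [0.4, 0.0, -0.4]
gripper_width: 80.3
time: 25.1
tool_pos: [430.5, -172.9, 48.6]
tcp_rot: [[0.977, 0.214, 0.0], [0.214, -0.977, -0.0], [0.0, 0.0, -1.0]]
contact_force: [-1.9, -0.2, 5.6]
gripper_width: 32.5
t 25.1 yaw 12.37 turn rad -0.0005 then slide x,y,z 0.7 0.1 0.6 tiltz [ 1.e-04 -1.e-04 -1.e+00] w 32.5 F [-1.9 -0.2  5.6]
```

```bash
python3 -m creep '{"rot":[[0,0,0],[0,0,0],[0,0,0],[0,0,0],[0,0,0]],"slide":[[0,0,-5],[0,0,-30],[0,0,-35],[0,0,0],[0,0,0]],"gripper":[20,20,20,20,20]}'
python3 -c "
from h import *
go(611.4,-175.2,52.6,12.4)"
```

```text
time: 25.72
tool_pos: [430.1, -172.6, 117.7]
tcp_rot: [[0.977, 0.214, -0.001], [0.214, -0.977, 0.0], [-0.001, -0.0, -1.0]]
contact_force: [-0.6, -0.3, -2.0]
gripper_width: 32.8
t 25.73 yaw 12.38 turn rad -0.0004 then slide x,y,z 176.5 41.5 65.1 tiltz [-6.e-04  4.e-04 -1.e+00] w 32.8 F [-0.6 -0.3 -2. ]
```

```bash
python3 -m creep '{"rot":[[0,0,0],[0,0,0],[0,0,0],[0,0,0],[0,0,0],[0,0,0],[0,0,0],[0,0,0]],"slide":[[15,4,0],[35,8,0],[45,10,0],[42,10,0],[27,6.5,0],[12.5,3,0],[0,0,0],[0,0,0]],"gripper":[20,20,20,20,20,20,20,20]}'
python3 -m creep '{"rot":[[0,0,0],[0,0,0],[0,0,0],[0,0,0],[0,0,0]],"slide":[[0,0,10],[0,0,20],[0,0,12],[0,0,0],[0,0,0]],"gripper":[20,20,20,20,20]}'
python3 -c "
from h import *
go(611.4,-175.2,52.6,12.4)"
```

```text
time: 26.72
tool_pos: [610.6, -175.4, 117.8]
tcp_rot: [[0.977, 0.214, -0.002], [0.214, -0.977, 0.0], [-0.001, -0.001, -1.0]]
contact_force: [-0.6, 0.3, -0.6]
gripper_width: 32.5
time: 27.35
tool_pos: [612.1, -175.6, 76.8]
tcp_rot: [[0.977, 0.214, 0.001], [0.214, -0.977, -0.0], [0.001, 0.0, -1.0]]
contact_force: [-0.2, -0.2, -1.6]
gripper_width: 32.6
t 27.35 yaw 12.37 turn rad -0.0005 then slide x,y,z -0.6 -0.5 24.2 tiltz [ 6.e-04 -2.e-04 -1.e+00] w 32.6 F [-0.2 -0.2 -1.6]
```

```bash
python3 -m creep '{"rot":[[0,0,0],[0,0,0],[0,0,0],[0,0,0],[0,0,0],[0,0,0]],"slide":[[-0.4,-0.4,6],[0,0,8],[0,0,4],[0,0,2],[0,0,0],[0,0,0]],"gripper":[20,20,20,20,20,20]}'
python3 -c "
from h import *
go(611.4,-175.2,52.6,12.4)
shot('side','s7');crop('s7',250,150,350,250,'s7c',6)"
```

```text
time: 28.1
tool_pos: [611.5, -175.2, 56.5]
tcp_rot: [[0.977, 0.214, 0.0], [0.214, -0.977, -0.0], [0.0, 0.0, -1.0]]
contact_force: [0.7, 0.1, -0.7]
gripper_width: 32.7
t 28.1 yaw 12.38 turn rad -0.0004 then slide x,y,z -0.1 -0.1 3.9 tiltz [ 3.e-04 -0.e+00 -1.e+00] w 32.7 F [ 0.7  0.1 -0.7]
```

View pics/s7c.png

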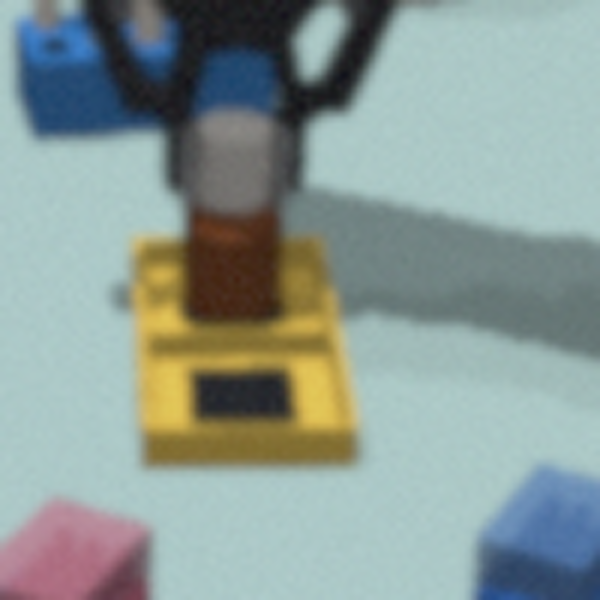

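The bottle hangs upright over the round mark (crop (235,260)).

```bash
python3 -m creep '{"rot":[[0,0,0],[0,0,0],[0,0,0],[0,0,0],[0,0,0]],"slide":[[0,0,1],[0,0,1],[0,0,1],[0,0,0.3],[0,0,0]],"gripper":[20,20,20,20,20]}'; python3 -m creep '{"rot":[[0,0,0]],"slide":[[0,0,0.5]],"gripper":[20]}';python3 -m creep '{"rot":[[0,0,0]],"slide":[[0,0,0.3]],"gripper":[20]}'
```

```text
time: 28.78
tool_pos: [611.3, -175.2, 53.0]
tcp_rot: [[0.977, 0.214, -0.0], [0.214, -0.977, 0.0], [-0.0, -0.0, -1.0]]
contact_force: [-1.3, 1.0, -1.0]
gripper_width: 32.6
time: 28.9
tool_pos: [611.5, -175.2, 52.6]
tcp_rot: [[0.977, 0.214, 0.0], [0.214, -0.977, -0.0], [0.0, 0.0, -1.0]]
contact_force: [-1.3, 0.3, 2.8]
gripper_width: 32.6
time: 29.02
tool_pos: [611.4, -175.2, 52.6]
tcp_rot: [[0.977, 0.214, 0.0], [0.214, -0.977, -0.0], [0.0, 0.0, -1.0]]
contact_force: [-1.8, -0.0, 3.8]
gripper_width: 32.7
```

```bash
python3 -m creep '{"rot":[[0,0,0],[0,0,0],[0,0,0],[0,0,0],[0,0,0],[0,0,0]],"slide":[[0,0,0],[0,0,0],[0,0,0],[0,0,0],[0,0,0],[0,0,0]],"gripper":[36,42,48,56,66,75]}'; python3 -m creep '{"rot":[[0,0,0],[0,0,0],[0,0,0],[0,0,0],[0,0,0],[0,0,0]],"slide":[[0,0,-8],[0,0,-30],[0,0,-45],[0,0,-35],[0,0,-10],[0,0,0]],"gripper":[75,75,75,75,75,75]}'; python3 -c "
from h import *
go(461.1,52.6,22,-19.4)"
```

```text
time: 29.78
tool_pos: [611.3, -175.2, 52.2]
tcp_rot: [[0.977, 0.214, -0.0], [0.214, -0.977, 0.0], [-0.0, -0.0, -1.0]]
contact_force: [-0.9, -0.7, -0.7]
gripper_width: 75.2
time: 30.52
tool_pos: [611.7, -175.3, 180.6]
tcp_rot: [[0.977, 0.214, 0.001], [0.214, -0.977, -0.0], [0.001, 0.001, -1.0]]
contact_force: [0.5, 0.4, -0.3]
gripper_width: 75.1
t 30.52 yaw 12.38 turn rad 0.5546 then slide x,y,z -217.7 -164.9 158.6 tiltz [ 1.e-03 -3.e-04 -1.e+00] w 75.1 F [ 0.5  0.4 -0.3]
```

```bash
python3 -m creep '{"rot":[[0,0,0.1388],[0,0,0.1388],[0,0,0.1388],[0,0,0.1388],[0,0,0],[0,0,0],[0,0,0],[0,0,0],[0,0,0],[0,0,0]],"slide":[[0,0,0],[0,0,0],[0,0,0],[0,0,0],[-25,-19,0],[-45,-34,0],[-48,-36.5,0],[-48,-36.5,0],[-34,-25,0],[-17.7,-14,0]],"gripper":[80,80,80,80,80,80,80,80,80,80]}'; python3 -m creep '{"rot":[[0,0,0],[0,0,0],[0,0,0],[0,0,0],[0,0,0]],"slide":[[0,0,30],[0,0,35],[0,0,15],[0,0,0],[0,0,0]],"gripper":[85,85,85,85,85]}'; python3 -c "
from h import *
go(461.1,52.6,22,-19.4)
shot('side','s8');f=shot('top','t8')
crop('t8',260,190,370,280,'t8c',6)
c=cloud(f)
m=(abs(c[...,0]-611)<30)&(abs(c[...,1]+175)<30)&(c[...,2]>78)
P=c[m]; print(len(P),P.mean(0),cv2.minAreaRect(P[:,:2].astype(np.float32)))
"
```

```text
time: 31.78
tool_pos: [458.1, 54.2, 178.4]
tcp_rot: [[0.944, -0.331, -0.003], [-0.331, -0.944, -0.0], [-0.003, 0.001, -1.0]]
contact_force: [0.7, 0.6, 0.6]
gripper_width: 79.7
time: 32.4
tool_pos: [461.6, 52.8, 100.9]
tcp_rot: [[0.943, -0.333, 0.001], [-0.333, -0.943, 0.0], [0.001, -0.0, -1.0]]
contact_force: [-0.1, -0.3, 0.7]
gripper_width: 85.4
t 32.4 yaw -19.45 turn rad -0.0009 then slide x,y,z -0.4 0.4 78.9 tiltz [ 8.e-04  1.e-04 -1.e+00] w 85.4 F [-0.1 -0.3  0.7]
212 [ 611.42127756 -177.15577578   88.95236485] ((611.9488525390625, -177.0827178955078), (32.28644561767578, 32.099708557128906), 44.30580520629883)
```

View pics/t8c.png

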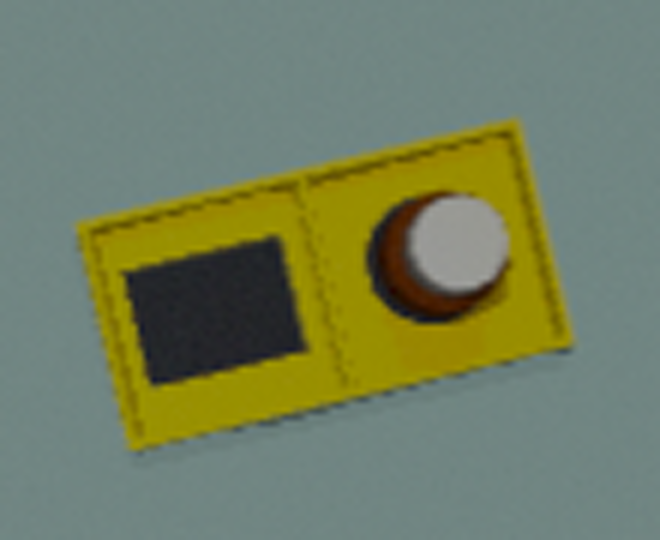

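View pics/s8.png

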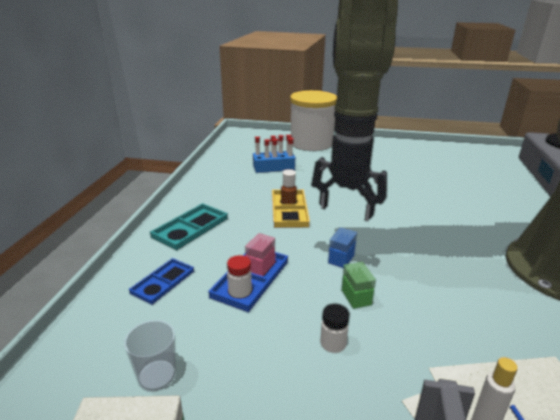

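```bash
python3 - <<'E'
from h import *
np.set_printoptions(precision=1,suppress=True)
for fn,u,v,z in[('top0',335,317,84),('t8',336,230,88)]:
    f=load(fn); im=f['frame'].astype(int)
    m=((im.min(2)>95)&(im.max(2)-im.min(2)<25)).astype(np.uint8)
    n,l,st,ce=cv2.connectedComponentsWithStats(m,connectivity=4)
    i=l[v,u]; print(fn,i,st[i],ce[i],pz(f,*ce[i],z))
# mark in top0 vs visible dark in t8 same, yellow outside walls compare
f=load('side0'); g=load('s8')
for fn,w,z,x0,x1,y0,y1 in[('side0',f,84,350,372,176,192),('s8',g,88,280,300,168,186)]:
    im=w['frame'].astype(int); m=((im.min(2)>105)&(im.max(2)-im.min(2)<30))
    mm=np.zeros_like(m); mm[y0:y1,x0:x1]=m[y0:y1,x0:x1]; vs,us=np.nonzero(mm); print(fn,len(us),us.min(),us.max(),vs.min(),vs.max())
crop('s8',260,160,320,235,'s8c',8)
E
```

```text
top0 2 [     0     89    560    331 156847] [281.  259.3] [553.8 -62.1  84. ]
t8 6 [328 223  16  15 195] [335.8 230. ] [ 611.7 -176.3   88. ]
side0 280 354 371 176 191
s8 299 280 299 168 185
```

View pics/s8c.png

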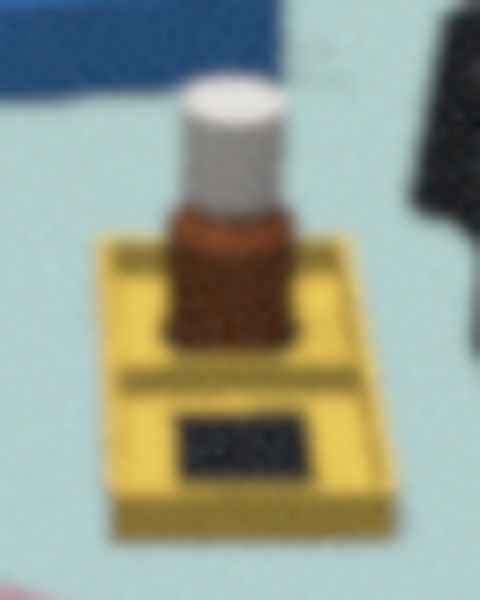

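The bottle stands upright on the round mark (side crop (230,290), a thin mark rim showing on both sides). The cap centre measures about (611.7,-176.3), 1 mm off and within calibration. Now grasping the blue tip box.

```bash
python3 -m creep '{"rot":[[0,0,0],[0,0,0],[0,0,0],[0,0,0],[0,0,0],[0,0,0]],"slide":[[-0.4,0.2,20],[0,0,25],[0,0,23],[0,0,10],[0,0,0],[0,0,0]],"gripper":[85,85,85,85,85,85]}'; python3 -c "
from h import *
go(461.1,52.6,22,-19.4)"
python3 -m creep '{"rot":[[0,0,0],[0,0,0],[0,0,0],[0,0,0],[0,0,0],[0,0,0],[0,0,0],[0,0,0]],"slide":[[0,0,0],[0,0,0],[0,0,0],[0,0,0],[0,0,0],[0,0,0],[0,0,0],[0,0,0]],"gripper":[65,50,40,20,20,20,20,20]}'
python3 -c "
from h import *
go(461.1,52.6,22,-19.4)"
```

```text
time: 33.25
tool_pos: [461.4, 52.9, 23.2]
tcp_rot: [[0.943, -0.333, 0.002], [-0.333, -0.943, 0.0], [0.001, -0.001, -1.0]]
contact_force: [-0.8, -0.4, 0.3]
gripper_width: 84.9
t 33.25 yaw -19.44 turn rad -0.0006 then slide x,y,z -0.2 0.4 1.2 tiltz [ 1.5e-03  2.0e-04 -1.0e+00] w 84.9 F [-0.8 -0.4  0.3]
time: 34.25
tool_pos: [461.1, 52.8, 22.7]
tcp_rot: [[0.943, -0.333, 0.001], [-0.333, -0.943, -0.0], [0.001, -0.0, -1.0]]
contact_force: [-1.3, -0.5, 5.7]
gripper_width: 39.0
t 34.25 yaw -19.44 turn rad -0.0007 then slide x,y,z 0.1 0.2 0.7 tiltz [ 0.001 -0.    -1.   ] w 39.0 F [-1.3 -0.5  5.7]
```

```bash
python3 -m creep '{"rot":[[0,0,0],[0,0,0],[0,0,0],[0,0,0],[0,0,-0.139],[0,0,-0.139],[0,0,-0.139],[0,0,-0.139],[0,0,0],[0,0,0]],"slide":[[0,0,-5],[0,0,-30],[0,0,-45],[0,0,-30],[0,0,0],[0,0,0],[0,0,0],[0,0,0],[0,0,0],[0,0,0]],"gripper":[20,20,20,20,20,20,20,20,20,20]}'
python3 -c "
from h import *
go(593.7,-95.3,26.7,12.5)"
```

```text
time: 35.5
tool_pos: [460.3, 52.8, 132.1]
tcp_rot: [[0.977, 0.213, -0.0], [0.213, -0.977, -0.0], [-0.0, -0.0, -1.0]]
contact_force: [-0.2, 0.1, -0.8]
gripper_width: 39.4
t 35.5 yaw 12.29 turn rad -0.0036 then slide x,y,z 98.2 173.4 105.4 tiltz [-4.e-04 -0.e+00 -1.e+00] w 39.4 F [-0.2  0.1 -0.8]
```

```bash
python3 -m creep '{"rot":[[0,0,-0.003],[0,0,0],[0,0,0],[0,0,0],[0,0,0],[0,0,0],[0,0,0],[0,0,0],[0,0,0]],"slide":[[0,0,0],[10,17,0],[19,34,0],[24,43,0],[22,39,0],[15,26,0],[8,14,0],[0,0,0],[0,0,0]],"gripper":[20,20,20,20,20,20,20,20,20]}'
python3 -m creep '{"rot":[[0,0,0],[0,0,0],[0,0,0],[0,0,0],[0,0,0],[0,0,0]],"slide":[[0,0,12],[0,0,30],[0,0,30],[0,0,10],[0,0,0],[0,0,0]],"gripper":[20,20,20,20,20,20]}'
python3 -c "
from h import *
go(593.7,-95.3,26.7,12.5)"
```

```text
time: 36.62
tool_pos: [593.1, -94.0, 132.0]
tcp_rot: [[0.976, 0.218, -0.001], [0.218, -0.976, 0.001], [-0.001, -0.001, -1.0]]
contact_force: [0.2, 0.7, -2.5]
gripper_width: 39.6
time: 37.38
tool_pos: [594.8, -94.7, 51.4]
tcp_rot: [[0.976, 0.218, 0.002], [0.218, -0.976, -0.0], [0.002, 0.001, -1.0]]
contact_force: [0.5, 0.2, -0.4]
gripper_width: 39.5
t 37.38 yaw 12.61 turn rad 0.0019 then slide x,y,z -1.2 0.4 24.7 tiltz [ 1.8e-03 -3.0e-04 -1.0e+00] w 39.5 F [ 0.5  0.2 -0.4]
```

```bash
python3 -m creep '{"rot":[[0,0,0],[0,0,0],[0,0,0],[0,0,0],[0,0,0],[0,0,0]],"slide":[[-0.8,0.4,6],[0,0,8],[0,0,4],[0,0,2],[0,0,0],[0,0,0]],"gripper":[20,20,20,20,20,20]}'
python3 -c "
from h import *
go(593.7,-95.3,26.7,12.5)"
```

```text
time: 38.12
tool_pos: [593.4, -95.3, 30.4]
tcp_rot: [[0.976, 0.218, 0.0], [0.218, -0.976, -0.0], [0.0, 0.0, -1.0]]
contact_force: [-0.6, 0.0, -0.9]
gripper_width: 39.5
t 38.12 yaw 12.59 turn rad 0.0017 then slide x,y,z 0.3 0.1 3.7 tiltz [ 3.e-04 -0.e+00 -1.e+00] w 39.5 F [-0.6  0.  -0.9]
```

```bash
python3 -m creep '{"rot":[[0,0,0],[0,0,0],[0,0,0],[0,0,0],[0,0,0]],"slide":[[0.3,0.1,1],[0,0,1],[0,0,0.8],[0,0,0.3],[0,0,0]],"gripper":[20,20,20,20,20]}'; python3 -m creep '{"rot":[[0,0,0]],"slide":[[0,0,0.5]],"gripper":[20]}';python3 -m creep '{"rot":[[0,0,0]],"slide":[[0,0,0.3]],"gripper":[20]}'
```

```text
time: 38.75
tool_pos: [593.5, -95.3, 27.1]
tcp_rot: [[0.976, 0.218, -0.0], [0.218, -0.976, 0.0], [-0.0, -0.0, -1.0]]
contact_force: [-0.5, -0.8, -1.8]
gripper_width: 39.1
time: 38.88
tool_pos: [593.6, -95.3, 26.7]
tcp_rot: [[0.976, 0.218, 0.0], [0.218, -0.976, -0.0], [0.0, 0.0, -1.0]]
contact_force: [-2.1, 1.2, 2.9]
gripper_width: 39.6
time: 39.0
tool_pos: [593.6, -95.3, 26.7]
tcp_rot: [[0.976, 0.218, 0.0], [0.218, -0.976, -0.0], [0.0, 0.0, -1.0]]
contact_force: [-2.0, 0.3, 5.6]
gripper_width: 39.6
```

```bash
python3 -m creep '{"rot":[[0,0,0],[0,0,0],[0,0,0],[0,0,0],[0,0,0],[0,0,0]],"slide":[[0,0,0],[0,0,0],[0,0,0],[0,0,0],[0,0,0],[0,0,0]],"gripper":[40,43,50,58,68,75]}'; python3 -m creep '{"rot":[[0,0,0],[0,0,0],[0,0,0],[0,0,0],[0,0,0],[0,0,0]],"slide":[[0,0,-8],[0,0,-30],[0,0,-45],[0,0,-45],[0,0,-45],[0,0,0]],"gripper":[75,75,75,75,75,75]}'; python3 -m creep '{"rot":[[0,0,0],[0,0,0],[0,0,0],[0,0,0],[0,0,0],[0,0,0],[0,0,0],[0,0,0]],"slide":[[-20,20,0],[-35,40,0],[-35,45,0],[-35,45,0],[-20,40,0],[-10,20,0],[0,0,0],[0,0,0]],"gripper":[75,75,75,75,75,75,75,75]}'; python3 - <<'E'
from h import *
go(0,0,0,0)
shot('side','s9');f=shot('top','t9')
crop('t9',130,180,370,280,'t9c',3.3)
c=cloud(f)
def seg(n,x,y,r,z,t):
  m=(abs(c[...,0]-x)<r)&(abs(c[...,1]-y)<r)&(c[...,2]>z)
  P=c[m]; q=cv2.minAreaRect(P[:,:2].astype(np.float32)); print(n,len(P),P.mean(0).round(1),np.round(q[0],1),np.round(q[1],1),round(q[2],1),'target',t)
seg('jar',646,192,30,60,(646.2,192.4)); seg('pink',623.5,113.7,38,58,(623.5,113.7,74)); seg('amber',611,-176,30,78,(611.4,-175.2)); seg('blue',593.7,-95.3,38,58,(593.7,-95.3,12.5))
seg('green',428,167,40,55,(428,167.4,25.6)); seg('black',463,285,30,60,(463.2,285.8))
E
```

```text
time: 39.75
tool_pos: [593.5, -95.3, 26.3]
tcp_rot: [[0.976, 0.218, 0.0], [0.218, -0.976, -0.0], [0.0, 0.0, -1.0]]
contact_force: [-0.3, -0.2, 0.3]
gripper_width: 75.0
time: 40.5
tool_pos: [596.3, -95.8, 204.4]
tcp_rot: [[0.976, 0.218, 0.008], [0.218, -0.976, -0.001], [0.008, 0.003, -1.0]]
contact_force: [0.9, -0.7, 0.1]
gripper_width: 74.7
time: 41.5
tool_pos: [488.2, -332.9, 198.9]
tcp_rot: [[0.976, 0.219, -0.0], [0.219, -0.976, 0.001], [-0.0, -0.001, -1.0]]
contact_force: [0.6, 0.4, -0.3]
gripper_width: 74.6
t 41.5 yaw 12.65 turn rad 0.2207 then slide x,y,z -488.2 -332.9 198.9 tiltz [-4.0e-04  1.1e-03 -1.0e+00] w 74.6 F [ 0.6  0.4 -0.3]
jar 339 [646.  191.9  72.8] [646.2 192.1] [41.7 41.9] 57.6 target (646.2, 192.4)
pink 517 [623.4 112.7  67.1] [623.8 113.4] [57.1 40.2] 73.0 target (623.5, 113.7, 74)
amber 210 [ 611.3 -177.2   89.1] [ 611.7 -176.7] [32.2 32.5] 42.8 target (611.4, -175.2)
blue 503 [593.9 -95.8  67.1] [594.2 -95.7] [39.9 55.7] 12.9 target (593.7, -95.3, 12.5)
green 539 [428.3 167.3  63.2] [428.1 167.2] [40.3 57.9] 25.7 target (428, 167.4, 25.6)
black 343 [463.3 284.9  68.8] [463.9 286.1] [42.4 41.8] 88.2 target (463.2, 285.8)
```

View pics/t9c.png

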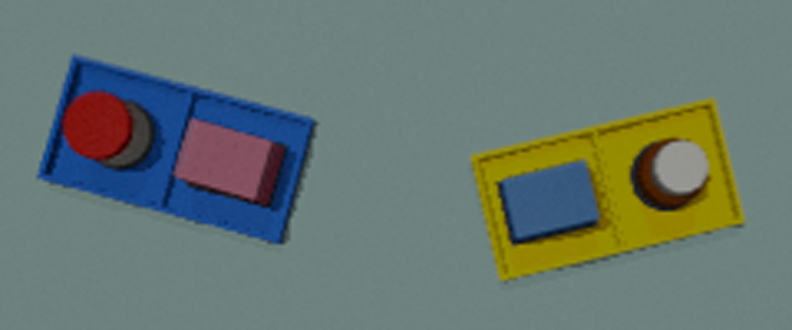

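View pics/s9.png

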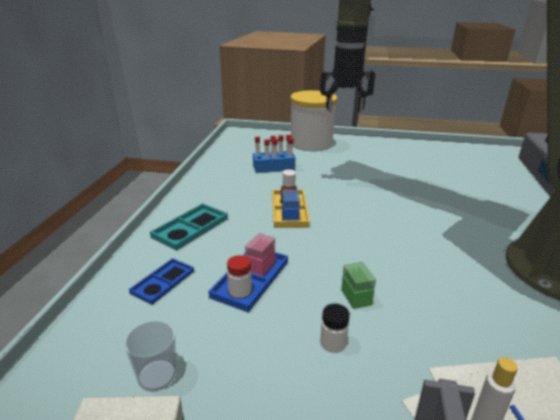

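All four items stand where asked and the stock to be left has not moved. The top crop shows the jar at (105,128), pink box (228,160), blue box (549,200) and bottle (672,170). The gripper is clear, so I am handing in.

```bash
python3 -c "
from rig import *
print(finish_job())"
```

```text
the job is handed in; nothing more can be done
None
```

Both kits are made up and the job is handed in at about 41.6 s of the 106 s allowed. I placed the red jar, pink tip box, amber bottle and blue tip box in that order. Each was lowered until light contact (2.6–5.6 N at the wrist) before I opened the fingers.

My last camera check, after moving the gripper clear, showed all four upright:

| Item | Tray and mark | Offset from the mark | Angle off square |
|---|---|---|---|
| Red jar | blue, round | about 0.3 mm | n/a |
| Pink tip box | blue, oblong | about 0.4 mm | about 1° |
| Amber bottle | yellow, round | about 1–2 mm in y | n/a |
| Blue tip box | yellow, oblong | about 0.6 mm | about 0.4° |

- **Bottle offset:** the arm's own reading at release was on target to 0.1 mm, so it disagrees with the camera by those 1–2 mm. That is within the 2 mm calibration, so I left the bottle where it was.
- **Stock left in place:** the green tip box and black-capped jar measured unmoved to within about 1 mm. I checked the tube rack by eye only, and it looked undisturbed.

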